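# Sort the steel offcuts after welding

## Task

Swing the hold-down clamp well open and leave it open, then take the square tube out of the fixture. Put both square tube offcuts in the tray marked with a square tube stub and the U-channel offcut in the tray marked with a channel stub, each lying flat on the tray's floor, lengthwise with the tray, and not on top of another. Leave the hammer, brush and can where they are.

Things in the scene. Friction and masses are not known exactly. Their poses are not given: they have to be found in the camera images.
- tray_tube: fixed grey sheet-steel tray, open on top, outside 218 x 168 mm and 44 mm high, walls and floor 4 mm thick (inner floor 4 mm up); origin at the centre of its underside, x along its long side, z up. A 70 mm stub of square tube (35 x 35 mm) stands upright as a marker outside the middle of the short wall at +x, its top 70 mm high, reaching up to 35 mm beyond that wall. Takes the two square tubes, side by side.
- tray_channel: fixed grey sheet-steel tray, open on top, outside 218 x 168 mm and 44 mm high, walls and floor 4 mm thick (inner floor 4 mm up); origin at the centre of its underside, x along its long side, z up. A 70 mm stub of U-channel (50 x 30 mm) stands upright as a marker outside the middle of the short wall at +x, its top 70 mm high, reaching up to 30 mm beyond that wall. Takes the channel.
- tube_a_center (a point): centre of a bare steel square tube, 35 x 35 mm, 120 mm long, 4 mm wall, open ends, about 0.4 kg; x along its length, z up as it lies. At the start it lies along the fixture's x on the fixture's support block (top of the block 24 mm above the bench, 28 mm wide, so both sides of the tube are free), held down by the clamp's bar.
- tube_b_center (a point): centre of a second bare steel square tube, 35 x 35 mm, 140 mm long, about 0.46 kg, lying loose on the bench; x along its length, z up.
- channel_center (a point): centre of a bare steel U-channel offcut, 50 mm wide, 30 mm high, 130 mm long, 5 mm wall, about 0.45 kg, lying loose on the bench with its groove up; x along its length, z up; the point is 15 mm above its underside.
- fixture: fixed dark steel welding fixture, base plate 75 mm wide and 8 mm thick from 80 mm behind to 140 mm ahead of its origin along its x; origin under the middle of the support block (105 mm long along x), x points from the block to the clamp's hinge, z up. An end stop 38 mm high stands at x = 65 to 75 mm; the two hinge cheeks at x = 80 to 110 mm are 76 mm high.
- clamp_hinge (a point): the clamp's hinge axis (along the fixture's y), 95 mm from the fixture's origin along its x, 67 mm above the bench; fixed, turned like the fixture.
- clamp_handle (a point): point on the clamp's black handle, 90 mm from the hinge axis; the handle is a round bar along this point's z axis, 20 mm thick from 45 mm to its end 115 mm from the hinge. The clamp is one rigid L: the handle stands straight up and the bar (60 mm long, 16 mm wide, 12 mm thick) reaches level from the hinge over the hinge-side end of the tube when shut.
- clamp (a joint): clamp angle in rad: 0 = shut, handle upright; grows to 1.6 as the handle is pushed over along the fixture's x, away from the tube, while the bar lifts to upright. It starts between 0 and 0.08, is stiff (about 4 to 6 N at the handle point) and stays where it is left; well open is above 1.2.
- hammer: bystander: a hammer 220 mm long lying on the bench, leave alone; origin on its underside.
- brush: bystander: a brush 220 mm long lying on the bench, leave alone; origin on its underside.
- can: bystander: a closed metal can, 64 mm across and 110 mm high, standing on the bench, leave alone; origin under its centre.
Mind the look-alikes: they are no part of the job. Leave any yellow look-alike of the fixture alone.

How it is judged (in metres and radians):
On the way:
1. the clamp is swung open (over 1.0 rad) while its tube still lies in the fixture (moved less than 30 mm) (value of joint clamp above 1 rad and distance of tube_a_center from where it was at the start of the episode below 0.03 m), for 0.1 s.
At the end, for the whole second after the job is handed in: Both tubes in the tube tray, channel in the channel tray: centres within 60 mm of the tray centre lengthwise and 66 mm (channel 68) across, below 35 mm (channel 42), axis within 0.15 rad of level and 0.35 rad of the tray's length, under 20 mm/s; clamp open beyond 1.0 rad (x of tube_a_center in the frame of tray_tube between -0.06 and 0.06 m and y of tube_a_center in the frame of tray_tube between -0.066 and 0.066 m and z of tube_a_center in the frame of tray_tube between 0.01 and 0.035 m and angle between the x axis of each of tube_a_center, tube_b_center and the x axis of tray_tube, either way round below 0.35 rad and angle between tube_a_center's own x axis and vertical between 1.42 and 1.72 rad and linear speed of each of tube_a, tube_b, channel below 0.02 m/s and x of tube_b_center in the frame of tray_tube between -0.06 and 0.06 m and y of tube_b_center in the frame of tray_tube between -0.066 and 0.066 m and z of tube_b_center in the frame of tray_tube between 0.01 and 0.035 m and angle between tube_b_center's own x axis and vertical between 1.42 and 1.72 rad and x of channel_center in the frame of tray_channel between -0.06 and 0.06 m and y of channel_center in the frame of tray_channel between -0.068 and 0.068 m and z of channel_center in the frame of tray_channel between 0.01 and 0.042 m and angle between the x axis of channel_center and the x axis of tray_channel, either way round below 0.35 rad and angle between channel_center's own x axis and vertical between 1.42 and 1.72 rad and value of joint clamp above 1 rad); the robot touches nothing.
It fails at once if the hammer is moved more than 30 mm (distance of hammer from where it was at the start of the episode above 0.03 m).
It fails at once if the brush is moved more than 30 mm (distance of brush from where it was at the start of the episode above 0.03 m).
It fails at once if the can is moved more than 30 mm (distance of can from where it was at the start of the episode above 0.03 m).
It also fails if it takes over 72 s, if anything falls off the work surface, if the arm or the gripper's body presses on something with over 40 N, if the wrist force passes 120 N, or if a joint passes its speed limit or range.

## Robot

A 6-joint arm with a two-finger parallel gripper is mounted at the origin on the work surface. World frame = base frame: x ahead of the robot, y to its left, z up, the work surface at z = 0. Lengths are in m, angles in degrees, forces in N, time in s.
With the tool pointing down it reaches from about 0.35 to 0.875 m from the base axis. Payload 4.2 kg.
Tool frame: the origin (TCP) lies midway between the tips of the shut fingers; the grasp point (between the pads) lies 19 mm behind it; y points along the fingers, x is the direction in which the jaws open and shut, and the axes are right-handed (so a half turn about y gives the same grasp; the last joint's range is limited). The gripper opens to 87 mm and grips with 3 to 60 N. Pads are 19 mm wide; open, the fingers measure 117 mm over their backs; the gripper's body (75 mm by 190 mm) begins 51 mm behind the grasp point.
Start: joints at [-56.688, 22.042, 0.453, 0, -68.411, -14.817], TCP at [0.198, -0.593, 0.223] pointing down, gripper open.
Joint ranges: [-179.83, 179.83], [-69.29, 118.12], [-61.27, 80.66], [-181.25, 117.63], [-171.15, -9.14], [-177.46, 177.46]. Speed limits (degrees/s): [159.86, 159.86, 180, 180, 180, 180].

## Interface

Orientations are given as a 3x3 rotation matrix whose columns are the frame's x, y, z axes.
In Python, from station import * gives the robot as it stands.
- The arm moves only by the tool jog_arm, never from a script. Its argument "series" is a list of rows, each a list of 3 entries, a list of its own where there are three numbers: the shift along the tool's x, y, z in m, then the turn, a rotation vector about the tool's x, y, z in degrees, then the finger opening in m, from 0 to 0.087. A call has 1 to 10 rows; each row shifts and turns the commanded pose from where the row before left it, along the tool's axes as they then stand; what a row does not reach is not made up. A row lasts 1/8 s, in which the tool goes at most 62.5 mm and 10.7 degrees, less where a joint would pass 70% of its speed; a pose out of reach is approached as far as the arm can. A call is refused whole if a number of a shift passes 0.0625 or a number of a turn 10.7, either way. A call with a gripper value outside its range is refused whole. The fingers move at their own pace and stop on an object; the grip force is fixed at half the most. Time passes only in rows, so rows that do not move let the fingers close. It gives the time, the measured TCP pose, the force and the opening at its end, in the units of the state.
- sense(): the state, without advancing time (a new reading comes with each control period).
- capture(name): name is "scene" or "top" or "wrist"; returns the picture (384x512x3 uint8, red, green, blue); there is no depth.
- camera_info(name): a dict with "fx", "fy", "cx", "cy" (pixels), "rvec" (rotation vector, rad) and "tvec" (3), from world to camera coordinates, as OpenCV has them. Camera axes: x right, y down, z forward; pixel columns grow to the right and rows downward; lengths in m; the calibration is good to about 2 mm. A picture is of the moment at which its call begins: read the wrist's pose just before it. camera_info takes no time and is no camera call; for the wrist camera it gives the pose at the moment of the call.
- finish_job(): hands the job in, once; it reports no verdict.
The state is a dict: "time_s": time; "joints": joint angles; "joint_velocities": joint speeds; "effort": joint torques, N m; "tcp_pos": TCP position; "ee_rot": TCP orientation; "wrist_force": force on the tool from outside, world axes, zero at the start; "moment": the same for the moment, N m; "gripper_width": opening from 0.0 (shut) to 1.0 (fully open).
Only numpy, scipy, OpenCV 4.12 (cv2) and the standard library are available. Lean on these libraries where they do the work, as an engineer would, in place of code of your own. Each camera call takes 0.05 s, during which the arm holds its last target. There are 200 camera calls.

## Working session

There is one attempt and no reset: what is moved stays moved. The work goes in short steps, Python scripts to look and compute and a tool call to move; the robot and the scene stay as the last step left them, time stands still between calls to the robot, and variables do not carry over. Pictures are saved under pics/ and viewed, about 8 in all and at most 12, crops included, and the job is handed in when it is done.

Besides the shell and the picture viewer there is one more tool, called after "Emit:" as a command line: name --argument value ..., lists and objects as JSON in quotes. jog_arm: Moves the arm, as the interface text tells. Its arguments: {"type":"object","properties":{"series":{"type":"array","items":{"type":"array"}}},"required":["series"]}

```bash
ls; mkdir -p pics
python3 - <<'E'
from station import *
import cv2
for n in("scene","top"):
    im=capture(n); cv2.imwrite(f"pics/{n}0.png",cv2.cvtColor(im,cv2.COLOR_RGB2BGR)); print(n,camera_info(n))
s=sense(); print(s)
E
```

```text
pics
scene {'fx': 425.21854441412495, 'fy': 425.21854441412495, 'cx': 253.3052174014836, 'cy': 191.00885888809637, 'rvec': array([ 1.23142123,  2.45885844, -0.78932977]), 'tvec': array([ 0.41640345, -0.2943954 ,  1.7446035 ])}
top {'fx': 424.3534973662893, 'fy': 424.3534973662893, 'cx': 253.69859728296433, 'cy': 193.35961347565052, 'rvec': array([ 2.11309895, -2.17003647,  0.13977576]), 'tvec': array([-0.01628298,  0.59919912,  1.40510823])}
{'time_s': 0.1, 'joints': array([-5.66905134e+01,  2.20857509e+01,  3.88088101e-01, -2.50172867e-02,
       -6.84135521e+01, -1.48144750e+01]), 'joint_velocities': array([-0.0526245 , -0.21850587,  0.1322805 ,  0.14676144,  0.0561804 ,
       -0.01828743]), 'effort': array([-3.72454288e-04, -3.91690671e+01,  1.87934983e+01,  4.23187494e+00,
        1.34859627e-02, -6.65519769e-05]), 'tcp_pos': array([ 0.19808114, -0.59220358,  0.22157944]), 'ee_rot': array([[-3.17068651e-01, -7.26630478e-04, -9.48402311e-01],
       [ 9.48400521e-01,  1.84511777e-03, -3.17069466e-01],
       [ 1.98030629e-03, -9.99998034e-01,  1.04107723e-04]]), 'wrist_force': array([ 0.01391912, -0.67404012,  0.12326987]), 'moment': array([ 0.08445048, -0.01341469,  0.02349086]), 'gripper_width': 1.0020508446523535}
```

View pics/top0.png

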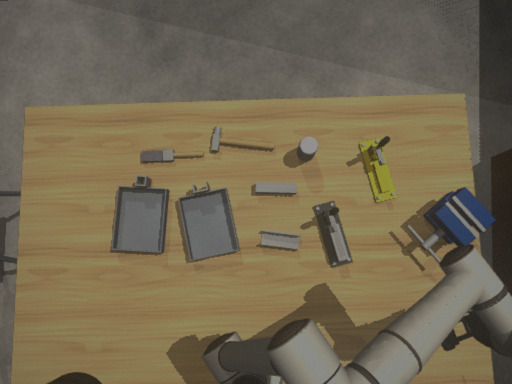

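View pics/scene0.png

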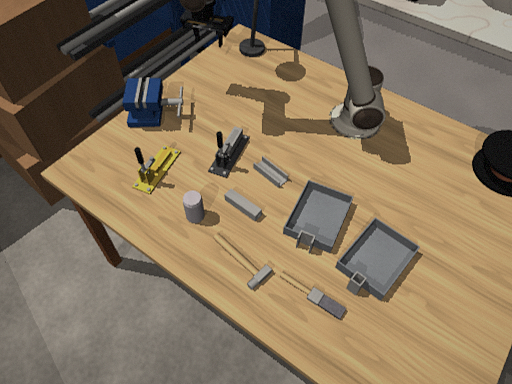

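```bash
cat > h.py <<'E'
from station import *
import numpy as np, cv2
from scipy.spatial.transform import Rotation as R
def cast(ci,px,z):
    px=np.atleast_2d(px).astype(float)
    Rm=cv2.Rodrigues(np.array(ci["rvec"]))[0]; c=-Rm.T@ci["tvec"]
    d=np.c_[(px[:,0]-ci["cx"])/ci["fx"],(px[:,1]-ci["cy"])/ci["fy"],np.ones(len(px))]@Rm
    return c+d*((z-c[2])/d[:,2])[:,None]
def proj(ci,p):
    Rm=cv2.Rodrigues(np.array(ci["rvec"]))[0]; q=np.atleast_2d(p)@Rm.T+ci["tvec"]
    return np.c_[q[:,0]/q[:,2]*ci["fx"]+ci["cx"],q[:,1]/q[:,2]*ci["fy"]+ci["cy"]]
def blobs(im,ci,z,smax=60,amin=150,vmin=0,vmax=256):
    hsv=cv2.cvtColor(im,cv2.COLOR_RGB2HSV)
    m=((hsv[...,1]<smax)&(hsv[...,2]>=vmin)&(hsv[...,2]<vmax)).astype(np.uint8)
    cs,_=cv2.findContours(m,cv2.RETR_EXTERNAL,cv2.CHAIN_APPROX_NONE)
    out=[]
    for c in cs:
        if cv2.contourArea(c)<amin: continue
        w=cast(ci,c[:,0],z)[:,:2]
        (cx,cy),(a,b),t=cv2.minAreaRect(w.astype(np.float32)*1000)
        if a<b: a,b,t=b,a,t+90
        out.append((c[:,0].mean(0).round(),round(cx/1000,4),round(cy/1000,4),round(a),round(b),round((t+90)%180-90,1)))
    return out,m
E
python3 - <<'E'
from h import *
ci=camera_info("top"); im=cv2.cvtColor(cv2.imread("pics/top0.png"),cv2.COLOR_BGR2RGB)
print(-cv2.Rodrigues(ci["rvec"])[0].T@ci["tvec"])
for sm in(60,90):
  o,m=blobs(im,ci,0.035,sm)
  for b in o:
    if b[0][1]>100 and b[3]<400: print(*b)
  print()
c=im[120:275,100:400]; c=cv2.resize(c,None,fx=2.66,fy=2.66,interpolation=cv2.INTER_CUBIC)
cv2.imwrite("pics/crop1.png",c[...,::-1])
E
```

```text
[ 0.39261865 -0.04718943  1.47555333]
[280. 239.] 0.4405 -0.1164 128 51 81.4
[330. 233.] 0.4555 -0.2942 213 72 14.0
[276. 187.] 0.6184 -0.109 138 37 86.3
[207. 220.] 0.5161 0.1292 253 172 11.0
[140. 215.] 0.5434 0.3562 260 178 -4.9
[157. 155.] 0.7435 0.3014 112 40 -89.0
[307. 150.] 0.7524 -0.2242 84 63 -7.9

[ 74. 379.] 0.0102 0.561 160 31 88.8
[280. 239.] 0.441 -0.1173 133 55 81.4
[333. 234.] 0.456 -0.2957 216 78 13.3
[276. 187.] 0.6196 -0.1093 144 42 88.4
[207. 219.] 0.5174 0.1297 258 175 10.8
[140. 216.] 0.5429 0.3566 264 181 -4.8
[157. 155.] 0.7426 0.2998 115 44 -89.3
[307. 148.] 0.7534 -0.221 91 68 -28.9
[216. 138.] 0.7977 0.096 92 29 -7.8
```

View pics/crop1.png

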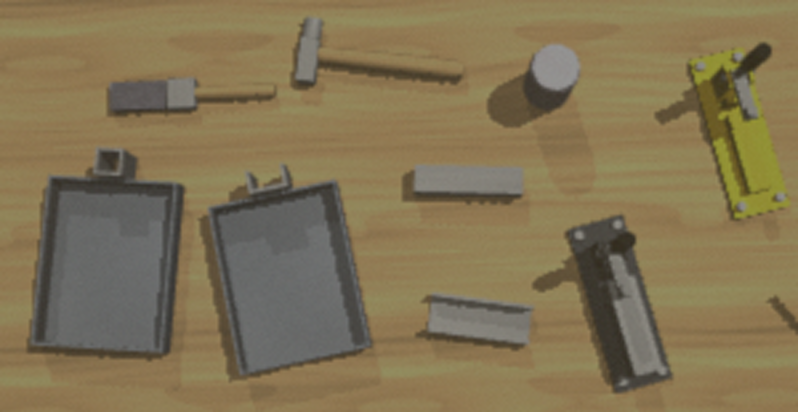

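```bash
cat >> h.py <<'E'
def full(c): return np.array(c)/2.66+[100,120]-0.3
def quad(ci,px,z):
    w=cast(ci,px,z)[:,:2]; a=(w[0]+w[1]-w[2]-w[3])/2; b=(w[0]+w[3]-w[1]-w[2])/2
    return w.mean(0).round(4),np.linalg.norm(a).round(4),np.linalg.norm(b).round(4),np.degrees(np.arctan2(a[1],a[0])).round(1)
E
python3 - <<'E'
from h import *
ci=camera_info("top"); cs=camera_info("scene")
print("tt",quad(ci,full([(48,178),(183,183),(167,355),(32,347)]),.044))
print("tc",quad(ci,full([(210,208),(337,182),(371,345),(238,376)]),.044))
print("fx",quad(ci,full([(568,231),(622,216),(671,378),(620,391)]),.008))
print("tubeA top",quad(ci,full([(608,262),(629,250),(664,372),(643,378)]),.059))
im=cv2.cvtColor(cv2.imread("pics/top0.png"),cv2.COLOR_BGR2RGB)
print([b for b in blobs(im,ci,.03,60)[0] if tuple(b[0])==(280,239)])
# scene-cam cross-check: handle top (217,133), dark fixture; expected height of handle top .182
print("handle top scene/top rays",cast(cs,[(219,133)],.182),cast(ci,full([(625,241)]),.182))
o,m=blobs(cv2.cvtColor(cv2.imread("pics/scene0.png"),cv2.COLOR_BGR2RGB),cs,.035,60)
for b in o:
    if b[3]<400: print(*b)
E
```

```text
tt (array([0.5203, 0.3552]), np.float64(0.218), np.float64(0.1733), np.float64(-4.7))
tc (array([0.4988, 0.1238]), np.float64(0.2145), np.float64(0.1687), np.float64(10.0))
fx (array([ 0.4561, -0.3001]), np.float64(0.2158), np.float64(0.0705), np.float64(14.6))
tubeA top (array([ 0.4386, -0.3102]), np.float64(0.1527), np.float64(0.0287), np.float64(13.4))
[(array([280., 239.]), 0.4407, -0.1167, 128, 51, 81.4)]
handle top scene/top rays [[ 0.52158217 -0.27736742  0.182     ]] [[ 0.51944643 -0.27951848  0.182     ]]
[507. 368.] 0.6167 0.8035 115 29 0.2
[326. 303.] 0.7574 0.3112 113 44 -89.4
[259. 277.] 0.8091 0.1052 90 29 -9.1
[376. 260.] 0.5453 0.3609 275 170 -4.9
[193. 206.] 0.7351 -0.2282 135 63 50.0
[243. 204.] 0.627 -0.0994 151 50 86.9
[317. 219.] 0.5196 0.132 271 171 10.9
[270. 171.] 0.4526 -0.1057 142 65 81.1
[228. 152.] 0.4632 -0.2872 243 83 14.2
[174. 102.] 0.3959 -0.6443 185 89 34.1
[109. 104.] 0.5544 -0.8314 208 86 0.2
[252.  47.] -0.099 -0.6037 151 107 37.1
```

```bash
cat >> h.py <<'E'
def plan(pts,v=0.06,start=None):
    """pts: list of (x,y,z,jaw yaw deg); prints rows: shift tool axes, turn about tool y"""
    s=sense(); Rm=s["ee_rot"]; p=s["tcp_pos"].copy(); y=np.degrees(np.arctan2(Rm[1,0],Rm[0,0]))
    print("t",round(s["time_s"],2),"tcp",p.round(4),"yaw",round(y,1),"down",Rm[:,1].round(3),"w",round(s["gripper_width"]*.087,4),"F",s["wrist_force"].round(1))
    for q in pts:
        d=np.array(q[:3])-p; dy=(q[3]-y+180)%360-180
        if abs(dy)>90: dy-=180*np.sign(dy)
        n=max(1,int(np.ceil(np.abs(d).max()/v)),int(np.ceil(np.linalg.norm(d)/.0624)),int(np.ceil(abs(dy)/10.6)))
        print("->",q,"n",n)
        last=None
        for i in range(n):
            c,s_=np.cos(np.radians(y)),np.sin(np.radians(y)); e=d/n
            r=(round(c*e[0]+s_*e[1],4),round(-e[2],4),round(s_*e[0]-c*e[1],4),round(-dy/n,2))
            print("  [[%g,%g,%g],[0,%g,0]]"%r); y+=dy/n
        p=np.array(q[:3])
E
python3 -c "
from h import *
plan([(.519,-.281,.222,104.3),(.519,-.281,.138,104.3)])"
```

```text
t 0.1 tcp [ 0.1981 -0.5922  0.2216] yaw 108.5 down [-0.001  0.002 -1.   ] w 0.0872 F [ 0.  -0.7  0.1]
-> (0.519, -0.281, 0.222, 104.3) n 8
  [[0.0242,-0.0001,0.0504],[0,0.52,0]]
  [[0.0246,-0.0001,0.0502],[0,0.52,0]]
  [[0.0251,-0.0001,0.0499],[0,0.52,0]]
  [[0.0255,-0.0001,0.0497],[0,0.52,0]]
  [[0.026,-0.0001,0.0495],[0,0.52,0]]
  [[0.0264,-0.0001,0.0492],[0,0.52,0]]
  [[0.0269,-0.0001,0.049],[0,0.52,0]]
  [[0.0273,-0.0001,0.0487],[0,0.52,0]]
-> (0.519, -0.281, 0.138, 104.3) n 2
  [[0,0.042,0],[0,0,0]]
  [[0,0.042,0],[0,0,0]]
```

```bash
sed -i 's/round(s_\*e\[0\]-c\*e\[1\],4)/round(-s_*e[0]+c*e[1],4)/' h.py; grep -n "round(-s_" h.py
```

```text
40:            r=(round(c*e[0]+s_*e[1],4),round(-e[2],4),round(-s_*e[0]+c*e[1],4),round(-dy/n,2))
```

Emit:
jog_arm --series '[[[0.0242,0,-0.0504],[0,0.5,0],0.087],[[0.0246,0,-0.0502],[0,0.5,0],0.087],[[0.0251,0,-0.0499],[0,0.5,0],0.087],[[0.0255,0,-0.0497],[0,0.5,0],0.087],[[0.026,0,-0.0495],[0,0.5,0],0.087],[[0.0264,0,-0.0492],[0,0.5,0],0.087],[[0.0269,0,-0.049],[0,0.5,0],0.087],[[0.0273,0,-0.0487],[0,0.5,0],0.087],[[0,0,0],[0,0,0],0.087]]'

```text
time_s: 1.23
tcp_pos: [0.5209, -0.2784, 0.2217]
ee_rot: [[-0.255, -0.001, -0.967], [0.967, 0.001, -0.255], [0.001, -1.0, 0.001]]
wrist_force: [-1.2, -0.4, 0.2]
gripper_width: 1.001
```

```bash
python3 -c "
from h import *
plan([(.519,-.281,.222,104.3),(.519,-.281,.138,104.3)])
ci=camera_info('wrist'); im=capture('wrist'); cv2.imwrite('pics/w1.png',im[...,::-1])
print(proj(ci,[(.519,-.281,.182),(.519,-.281,.157)]))"
```

```text
t 1.23 tcp [ 0.5209 -0.2784  0.2217] yaw 104.8 down [-0.001  0.001 -1.   ] w 0.0871 F [-1.2 -0.4  0.2]
-> (0.519, -0.281, 0.222, 104.3) n 1
  [[-0.002,-0.0003,0.0025],[0,0.47,0]]
-> (0.519, -0.281, 0.138, 104.3) n 2
  [[0,0.042,-0],[0,-0,0]]
  [[0,0.042,-0],[0,-0,0]]
[[250.50633271 210.29569898]
 [250.86333332 201.40857126]]
```

View pics/w1.png

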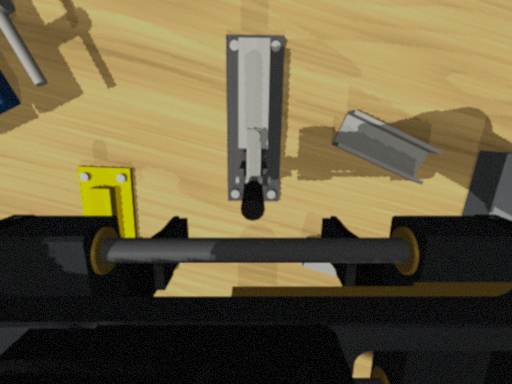

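```bash
python3 -c "
from h import *
ci=camera_info('wrist')
print(cast(ci,[(253,204)],.182))
print(quad(ci,[(228,200),(281,200),(285.5,35),(226,35)],.008))
print('tubeA top face',quad(ci,[(240,148),(267,148),(270,38),(240,38)],.059))
print('channel',quad(ci,[(333,143),(421,182),(438,152),(356,110)],.03))
"
```

```text
[[ 0.51204117 -0.28158631  0.182     ]]
(array([ 0.4518, -0.295 ]), np.float64(0.2173), np.float64(0.0766), np.float64(14.3))
tubeA top face (array([ 0.4219, -0.3041]), np.float64(0.1194), np.float64(0.0328), np.float64(13.9))
channel (array([ 0.4367, -0.1185]), np.float64(0.0461), np.float64(0.1299), np.float64(-12.6))
```

Emit:
jog_arm --series '[[[-0.0005,0,0.0043],[0,0.4,0],0.087],[[0,0.028,0],[0,0,0],0.087],[[0,0.028,0],[0,0,0],0.087],[[0,0.028,0],[0,0,0],0.06],[[0,0,0],[0,0,0],0.02],[[0,0,0],[0,0,0],0.01],[[0,0,0],[0,0,0],0.01],[[0,0,0],[0,0,0],0.01]]'

```text
time_s: 2.28
tcp_pos: [0.5152, -0.2829, 0.1396]
ee_rot: [[-0.243, 0.002, -0.97], [0.97, -0.001, -0.243], [-0.001, -1.0, -0.002]]
wrist_force: [-1.2, 1.1, -0.3]
gripper_width: 0.513
```

Emit:
jog_arm --series '[[[0,0,0],[0,0,0],0.01],[[0,0,0],[0,0,0],0.01],[[0,0,0],[0,0,0],0.01],[[0,0,0],[0,0,0],0.01]]'

```text
time_s: 2.78
tcp_pos: [0.5145, -0.2816, 0.1386]
ee_rot: [[-0.244, -0.001, -0.97], [0.97, 0.001, -0.244], [0.002, -1.0, 0.0]]
wrist_force: [-0.7, 5.5, 3.4]
gripper_width: 0.222
```

Emit:
jog_arm --series '[[[0,0.0006,-0.007],[0,0,0],0.01],[[0,0.0014,-0.008],[0,0,0],0.01],[[0,0.0025,-0.0087],[0,0,0],0.01],[[0,0.003,-0.0085],[0,0,0],0.01],[[0,0.004,-0.008],[0,0,0],0.01],[[0,0.0045,-0.0078],[0,0,0],0.01],[[0,0.0055,-0.007],[0,0,0],0.01],[[0,0.006,-0.0068],[0,0,0],0.01],[[0,0.0068,-0.006],[0,0,0],0.01],[[0,0.0072,-0.005],[0,0,0],0.01]]'

```text
time_s: 4.03
tcp_pos: [0.588, -0.2634, 0.0995]
ee_rot: [[-0.245, 0.005, -0.969], [0.969, 0.0, -0.245], [-0.001, -1.0, -0.005]]
wrist_force: [1.9, 9.9, 9.2]
gripper_width: 0.216
```

Emit:
jog_arm --series '[[[0,0.0075,-0.0045],[0,0,0],0.01],[[0,0.008,-0.004],[0,0,0],0.01],[[0,0.0085,-0.003],[0,0,0],0.01],[[0,0.0085,-0.0015],[0,0,0],0.01],[[0,0.005,-0.0005],[0,0,0],0.01],[[0,0,0],[0,0,0],0.01],[[0,0,0],[0,0,0],0.06],[[0,0,0],[0,0,0],0.087],[[0,0,0],[0,0,0],0.087],[[0,0,0],[0,0,0],0.087]]'

```text
time_s: 5.28
tcp_pos: [0.5981, -0.262, 0.0593]
ee_rot: [[-0.243, -0.001, -0.97], [0.97, -0.0, -0.243], [0.0, -1.0, 0.001]]
wrist_force: [0.5, 0.3, 0.2]
gripper_width: 0.589
```

Emit:
jog_arm --series '[[[0,-0.03,0],[0,0,0],0.087],[[0,-0.05,0],[0,0,0],0.087],[[0,-0.06,0],[0,0,0],0.087],[[0.0005,0,0.046],[0,0,0],0.087],[[0.0005,0,0.046],[0,0,0],0.087],[[0.0005,0,0.046],[0,0,0],0.087],[[0.0005,0,0.046],[0,0,0],0.087],[[0,0,0],[0,0,0],0.087]]'

```text
time_s: 6.28
tcp_pos: [0.4166, -0.305, 0.2001]
ee_rot: [[-0.241, -0.0, -0.971], [0.971, 0.0, -0.241], [0.0, -1.0, 0.0]]
wrist_force: [0.8, -0.3, -0.1]
gripper_width: 0.998
```

```bash
python3 -c "
from h import *
plan([(.418,-.305,.11,104.1),(.418,-.305,.026,104.1)])
ci=camera_info('scene'); im=capture('scene')
c=cv2.resize(im[90:250,130:350],None,fx=3,fy=3,interpolation=cv2.INTER_CUBIC); cv2.imwrite('pics/s1.png',c[...,::-1])"
```

```text
t 6.28 tcp [ 0.4166 -0.305   0.2001] yaw 103.9 down [-0.  0. -1.] w 0.0869 F [ 0.8 -0.3 -0.1]
-> (0.418, -0.305, 0.11, 104.1) n 2
  [[-0.0002,0.045,-0.0007],[0,-0.08,0]]
  [[-0.0002,0.045,-0.0007],[0,-0.08,0]]
-> (0.418, -0.305, 0.026, 104.1) n 2
  [[0,0.042,-0],[0,-0,0]]
  [[0,0.042,-0],[0,-0,0]]
```

View pics/s1.png

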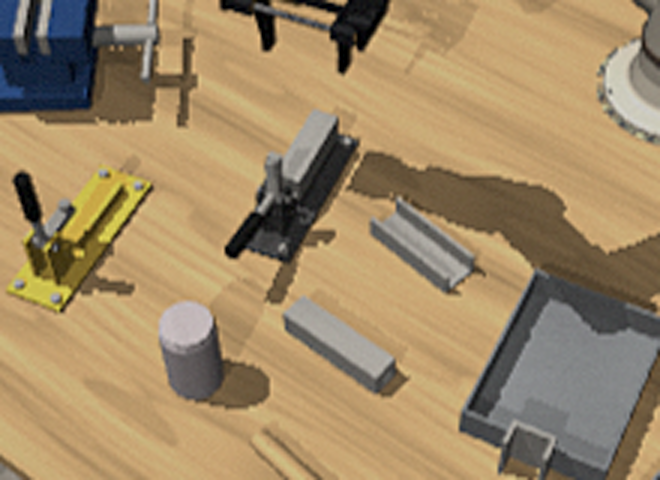

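Emit:
jog_arm --series '[[[0,0.058,0],[0,0,0],0.06],[[0,0.058,0],[0,0,0],0.06],[[0,0.058,0],[0,0,0],0.06],[[0,0,0],[0,0,0],0.02],[[0,0,0],[0,0,0],0.02],[[0,0,0],[0,0,0],0.02],[[0,0,0],[0,0,0],0.02],[[0,0,0],[0,0,0],0.02],[[0,0,0],[0,0,0],0.02],[[0,-0.01,0],[0,0,0],0.02]]'

```text
time_s: 7.58
tcp_pos: [0.4187, -0.3041, 0.0359]
ee_rot: [[-0.243, -0.001, -0.97], [0.97, 0.001, -0.243], [0.001, -1.0, 0.001]]
wrist_force: [0.3, -0.1, -4.3]
gripper_width: 0.399
```

```bash
python3 -c "
from h import *
plan([(.419,-.304,.15,104),(.5175,.3213,.15,85.3)],.062)
plan([(.5175,.3213,.15,85.3),(.5175,.3213,.009,85.3)])" | grep -v tcp
```

```text
-> (0.419, -0.304, 0.15, 104) n 2
  [[-0,-0.0571,-0.0002],[0,0.03,0]]
  [[-0,-0.0571,-0.0002],[0,0.03,0]]
-> (0.5175, 0.3213, 0.15, 85.3) n 11
  [[0.053,-0,-0.0224],[0,1.7,0]]
  [[0.0536,-0,-0.0209],[0,1.7,0]]
  [[0.0542,-0,-0.0193],[0,1.7,0]]
  [[0.0548,-0,-0.0176],[0,1.7,0]]
  [[0.0553,-0,-0.016],[0,1.7,0]]
  [[0.0557,-0,-0.0144],[0,1.7,0]]
  [[0.0561,-0,-0.0127],[0,1.7,0]]
  [[0.0565,-0,-0.011],[0,1.7,0]]
  [[0.0568,-0,-0.0094],[0,1.7,0]]
  [[0.057,-0,-0.0077],[0,1.7,0]]
  [[0.0572,-0,-0.006],[0,1.7,0]]
-> (0.5175, 0.3213, 0.15, 85.3) n 11
  [[0.053,-0.0104,-0.0225],[0,1.7,0]]
  [[0.0536,-0.0104,-0.0209],[0,1.7,0]]
  [[0.0542,-0.0104,-0.0193],[0,1.7,0]]
  [[0.0548,-0.0104,-0.0177],[0,1.7,0]]
  [[0.0553,-0.0104,-0.0161],[0,1.7,0]]
  [[0.0557,-0.0104,-0.0144],[0,1.7,0]]
  [[0.0561,-0.0104,-0.0128],[0,1.7,0]]
  [[0.0565,-0.0104,-0.0111],[0,1.7,0]]
  [[0.0568,-0.0104,-0.0094],[0,1.7,0]]
  [[0.057,-0.0104,-0.0077],[0,1.7,0]]
  [[0.0572,-0.0104,-0.006],[0,1.7,0]]
-> (0.5175, 0.3213, 0.009, 85.3) n 3
  [[0,0.047,0],[0,0,0]]
  [[0,0.047,0],[0,0,0]]
  [[0,0.047,0],[0,0,0]]
```

Emit:
jog_arm --series '[[[0,-0.04,0],[0,0,0],0.02],[[0,-0.06,0],[0,0,0],0.02],[[0.053,-0.014,-0.0224],[0,1.7,0],0.02],[[0.0536,0,-0.0209],[0,1.7,0],0.02],[[0.0542,0,-0.0193],[0,1.7,0],0.02],[[0.0548,0,-0.0176],[0,1.7,0],0.02],[[0.0553,0,-0.016],[0,1.7,0],0.02],[[0.0557,0,-0.0144],[0,1.7,0],0.02],[[0.0561,0,-0.0127],[0,1.7,0],0.02],[[0.0565,0,-0.011],[0,1.7,0],0.02]]'

```text
time_s: 8.82
tcp_pos: [0.4893, 0.1518, 0.1496]
ee_rot: [[-0.008, -0.001, -1.0], [1.0, -0.0, -0.008], [-0.0, -1.0, 0.001]]
wrist_force: [0.1, -0.9, -4.1]
gripper_width: 0.399
```

Emit:
jog_arm --series '[[[0.0568,0,-0.0094],[0,1.7,0],0.02],[[0.057,0,-0.0077],[0,1.7,0],0.02],[[0.0572,0,-0.006],[0,1.7,0],0.02],[[0,0,0],[0,0,0],0.02],[[0,0,0],[0,0,0],0.02]]'

```text
time_s: 9.45
tcp_pos: [0.5159, 0.3201, 0.1487]
ee_rot: [[0.08, -0.003, -0.997], [0.997, -0.002, 0.08], [-0.002, -1.0, 0.002]]
wrist_force: [0.4, 0.1, -4.2]
gripper_width: 0.398
```

```bash
python3 -c "
from h import *
plan([(.5175,.3213,.15,85.3),(.5175,.3213,.009,85.3)])
ci=camera_info('wrist'); im=capture('wrist'); cv2.imwrite('pics/w2.png',im[...,::-1])
c=lambda x,y:np.array([.5203,.3552])+R.from_euler('z',-4.7,degrees=True).as_matrix()[:2,:2]@[x,y]
print(proj(ci,[(*c(x,y),.044) for x,y in((.109,.084),(.109,-.084),(-.109,-.084),(-.109,.084))]))"
```

```text
t 9.45 tcp [0.5159 0.3201 0.1487] yaw 85.4 down [-0.003 -0.002 -1.   ] w 0.0346 F [ 0.4  0.1 -4.2]
-> (0.5175, 0.3213, 0.15, 85.3) n 1
  [[0.0014,-0.0013,-0.0015],[0,0.1,0]]
-> (0.5175, 0.3213, 0.009, 85.3) n 3
  [[0,0.047,0],[0,-0,0]]
  [[0,0.047,0],[0,-0,0]]
  [[0,0.047,0],[0,-0,0]]
[[358.38192067 287.33467561]
 [211.04817298 286.85904021]
 [202.22329468  81.9190495 ]
 [381.7542436   82.40117338]]
```

View pics/w2.png

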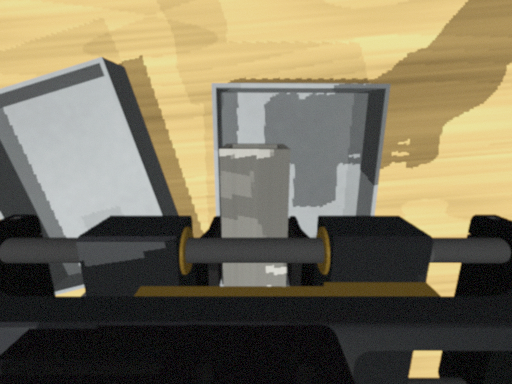

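Emit:
jog_arm --series '[[[0.009,0.02,-0.002],[0,0,0],0.02],[[0,0.045,0],[0,0,0],0.02],[[0,0.045,0],[0,0,0],0.02],[[0,0.022,0],[0,0,0],0.02],[[0,0.006,0],[0,0,0],0.02],[[0,0,0],[0,0,0],0.02]]'

```text
time_s: 10.25
tcp_pos: [0.5201, 0.3295, 0.0114]
ee_rot: [[0.081, 0.0, -0.997], [0.997, -0.0, 0.081], [-0.0, -1.0, -0.0]]
wrist_force: [-0.5, -0.5, -2.6]
gripper_width: 0.397
```

Emit:
jog_arm --series '[[[0,0.003,0],[0,0,0],0.02],[[0,0.002,0],[0,0,0],0.02],[[0,0,0],[0,0,0],0.048],[[0,0,0],[0,0,0],0.048],[[0,-0.03,0],[0,0,0],0.048],[[0,-0.05,0],[0,0,0],0.05],[[0,-0.05,0],[0,0,0],0.087]]'

```text
time_s: 11.12
tcp_pos: [0.5199, 0.3297, 0.1382]
ee_rot: [[0.08, 0.0, -0.997], [0.997, 0.0, 0.08], [0.0, -1.0, -0.0]]
wrist_force: [0.6, 0.3, -0.2]
gripper_width: 0.623
```

```bash
python3 -c "
from h import *
plan([(.4367,-.1185,.15,-11.0+180)],.062)
ci=camera_info('top'); im=capture('top')
for b in blobs(im,ci,.035,60)[0]:
  if b[0][1]>100 and b[3]<300: print(*b)
"
```

```text
t 11.12 tcp [0.5199 0.3297 0.1382] yaw 85.4 down [ 0.  0. -1.] w 0.0542 F [ 0.6  0.3 -0.2]
-> (0.4367, -0.1185, 0.15, 169.0) n 8
  [[-0.0567,-0.0015,0.0059],[0,-10.45,0]]
  [[-0.0547,-0.0015,0.0161],[0,-10.45,0]]
  [[-0.0508,-0.0015,0.0257],[0,-10.45,0]]
  [[-0.0453,-0.0015,0.0345],[0,-10.45,0]]
  [[-0.0383,-0.0015,0.0422],[0,-10.45,0]]
  [[-0.03,-0.0015,0.0484],[0,-10.45,0]]
  [[-0.0208,-0.0015,0.0531],[0,-10.45,0]]
  [[-0.0108,-0.0015,0.0559],[0,-10.45,0]]
[250. 365.] 0.0493 -0.0058 207 133 88.8
[280. 239.] 0.4404 -0.1174 129 51 81.4
[331. 230.] 0.459 -0.2933 221 72 13.8
[276. 187.] 0.6188 -0.1078 141 38 86.3
[207. 220.] 0.5162 0.1291 253 172 10.9
[157. 155.] 0.7438 0.3014 112 40 -89.3
[307. 149.] 0.754 -0.2215 86 62 -28.4
```

Emit:
jog_arm --series '[[[-0.0567,-0.0015,0.0059],[0,-10.5,0],0.087],[[-0.0547,-0.0015,0.0161],[0,-10.5,0],0.087],[[-0.0508,-0.0015,0.0257],[0,-10.5,0],0.087],[[-0.0453,-0.0015,0.0345],[0,-10.5,0],0.087],[[-0.0383,-0.0015,0.0422],[0,-10.5,0],0.087],[[-0.03,-0.0015,0.0484],[0,-10.5,0],0.087],[[-0.0208,-0.0015,0.0531],[0,-10.5,0],0.087],[[-0.0108,-0.0015,0.0559],[0,-10.5,0],0.087],[[0,0,0],[0,0,0],0.087]]'

```text
time_s: 12.3
tcp_pos: [0.4381, -0.1053, 0.1484]
ee_rot: [[-0.971, 0.001, -0.238], [0.238, -0.0, -0.971], [-0.001, -1.0, -0.0]]
wrist_force: [1.1, 0.4, -1.2]
gripper_width: 1.0
```

```bash
python3 -c "
from h import *
ci=camera_info('wrist'); im=capture('wrist'); cv2.imwrite('pics/w3.png',im[...,::-1])
for b in blobs(im,ci,.03,50,300)[0]: print(*b)
plan([(.437,-.115,.15,170.),(.437,-.115,.01,170.)],.062)
print(proj(ci,[(.437,-.115,.03)]))
"
```

```text
[250. 319.] 0.4857 0.0554 105 29 -13.7
[427. 332.] 0.2814 0.1415 242 130 -16.2
[ 97. 320.] 0.6723 0.0111 271 66 -4.7
[468. 250.] 0.2177 0.0258 107 77 -13.7
[ 49. 262.] 0.6944 -0.0755 109 108 61.5
[220. 224.] 0.454 -0.0952 390 178 -15.2
[119.  34.] 0.5116 -0.2639 277 82 -13.7
t 12.35 tcp [ 0.4387 -0.1041  0.1484] yaw 166.2 down [ 0.001  0.    -1.   ] w 0.0874 F [-0.5 -0.7 -0.6]
-> (0.437, -0.115, 0.15, 170.0) n 1
  [[-0.0009,-0.0016,0.011],[0,-3.75,0]]
-> (0.437, -0.115, 0.01, 170.0) n 3
  [[0,0.0467,-0],[0,-0,0]]
  [[0,0.0467,-0],[0,-0,0]]
  [[0,0.0467,-0],[0,-0,0]]
[[252.06119609 179.60682084]]
```

View pics/w3.png

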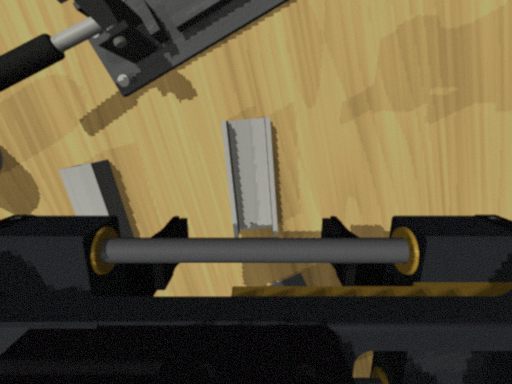

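```bash
python3 -c "
from h import *
ci=camera_info('wrist')
print(quad(ci,[(237,234),(278,230),(270,117),(222,121)],.03))
print(quad(ci,[(106,160),(61,170),(77,216),(122,216)],.035))
"
```

```text
(array([ 0.4374, -0.1149]), np.float64(0.124), np.float64(0.0478), np.float64(81.9))
(array([ 0.607 , -0.1431]), np.float64(0.0569), np.float64(0.0493), np.float64(-95.1))
```

Emit:
jog_arm --series '[[[-0.001,0,0.011],[0,-5.7,0],0.087],[[0,0.05,0],[0,0,0],0.075],[[0,0.05,0],[0,0,0],0.075],[[0,0.041,0],[0,0,0],0.075],[[0,0,0],[0,0,0],0.03],[[0,0,0],[0,0,0],0.03],[[0,0,0],[0,0,0],0.03],[[0,0,0],[0,0,0],0.03],[[0,0,0],[0,0,0],0.03],[[0,-0.02,0],[0,0,0],0.03]]'

```text
time_s: 13.6
tcp_pos: [0.4355, -0.1138, 0.0267]
ee_rot: [[-0.991, -0.004, -0.137], [0.137, 0.0, -0.991], [0.004, -1.0, 0.0]]
wrist_force: [-0.7, 0.3, -5.6]
gripper_width: 0.575
```

```bash
python3 -c "
from h import *
plan([(.4355,-.1138,.15,172.1),(.498,.13,.15,100)],.062)"
```

```text
t 13.6 tcp [ 0.4355 -0.1138  0.0267] yaw 172.1 down [-0.004  0.    -1.   ] w 0.0501 F [-0.7  0.3 -5.6]
-> (0.4355, -0.1138, 0.15, 172.1) n 2
  [[-0,-0.0617,0],[0,0.01,0]]
  [[-0,-0.0617,0],[0,0.01,0]]
-> (0.498, 0.13, 0.15, 100) n 7
  [[-0.0041,-0,-0.0357],[0,10.3,0]]
  [[0.0024,-0,-0.0359],[0,10.3,0]]
  [[0.0088,-0,-0.0349],[0,10.3,0]]
  [[0.0149,-0,-0.0327],[0,10.3,0]]
  [[0.0205,-0,-0.0296],[0,10.3,0]]
  [[0.0254,-0,-0.0254],[0,10.3,0]]
  [[0.0296,-0,-0.0205],[0,10.3,0]]
```

Emit:
jog_arm --series '[[[0,-0.06,0],[0,0,0],0.03],[[0,-0.062,0],[0,0,0],0.03],[[-0.0041,0,-0.0357],[0,10.3,0],0.03],[[0.0024,0,-0.0359],[0,10.3,0],0.03],[[0.0088,0,-0.0349],[0,10.3,0],0.03],[[0.0149,0,-0.0327],[0,10.3,0],0.03],[[0.0205,0,-0.0296],[0,10.3,0],0.03],[[0.0254,0,-0.0254],[0,10.3,0],0.03],[[0.0296,0,-0.0205],[0,10.3,0],0.03],[[0,0,0],[0,0,0],0.03]]'

```text
time_s: 14.85
tcp_pos: [0.499, 0.1317, 0.1483]
ee_rot: [[-0.177, -0.002, -0.984], [0.984, 0.0, -0.177], [0.0, -1.0, 0.001]]
wrist_force: [-0.2, -1.4, -5.0]
gripper_width: 0.572
```

```bash
python3 -c "
from h import *
plan([(.498,.13,.15,100)])
ci=camera_info('wrist'); im=capture('wrist'); cv2.imwrite('pics/w4.png',im[...,::-1])
c=lambda x,y:np.array([.499,.130])+R.from_euler('z',10,degrees=True).as_matrix()[:2,:2]@[x,y]
print(proj(ci,[(*c(x,y),.044) for x,y in((.109,.084),(.109,-.084),(-.109,-.084),(-.109,.084))]))"
```

```text
t 14.85 tcp [0.499  0.1317 0.1483] yaw 100.2 down [-0.002  0.    -1.   ] w 0.0497 F [-0.2 -1.4 -5. ]
-> (0.498, 0.13, 0.15, 100) n 1
  [[-0.0015,-0.0017,0.0013],[0,0.17,0]]
[[325.41323321 285.67192598]
 [177.71398675 285.22967656]
 [161.75008225  79.07956818]
 [341.99244103  79.87258901]]
```

View pics/w4.png

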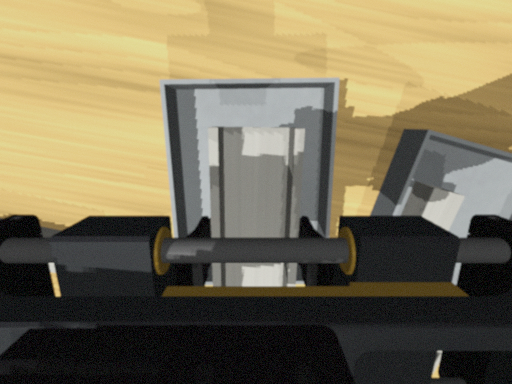

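Emit:
jog_arm --series '[[[-0.001,0.05,0],[0,0,0],0.03],[[0,0.05,0],[0,0,0],0.03],[[0,0.03,0],[0,0,0],0.03],[[0,0.008,0],[0,0,0],0.03],[[0,0,0],[0,0,0],0.03],[[0,0,0],[0,0,0],0.07],[[0,0,0],[0,0,0],0.07],[[0,-0.03,0],[0,0,0],0.07],[[0,-0.055,0],[0,0,0],0.087],[[0,-0.055,0],[0,0,0],0.087]]'

```text
time_s: 16.15
tcp_pos: [0.4999, 0.1291, 0.153]
ee_rot: [[-0.175, 0.001, -0.985], [0.985, 0.0, -0.175], [-0.0, -1.0, -0.001]]
wrist_force: [0.9, 1.2, -0.8]
gripper_width: 0.941
```

```bash
python3 -c "
from h import *
plan([(.617,-.080,.15,-3.0)],.062)"
```

```text
t 16.15 tcp [0.4999 0.1291 0.153 ] yaw 100.1 down [ 0.001  0.    -1.   ] w 0.0818 F [ 0.9  1.2 -0.8]
-> (0.617, -0.08, 0.15, -3.0) n 8
  [[-0.0283,0.0004,-0.0098],[0,-9.61,0]]
  [[-0.0295,0.0004,-0.005],[0,-9.61,0]]
  [[-0.03,0.0004,0],[0,-9.61,0]]
  [[-0.0295,0.0004,0.005],[0,-9.61,0]]
  [[-0.0283,0.0004,0.0099],[0,-9.61,0]]
  [[-0.0262,0.0004,0.0145],[0,-9.61,0]]
  [[-0.0234,0.0004,0.0187],[0,-9.61,0]]
  [[-0.02,0.0004,0.0223],[0,-9.61,0]]
```

Emit:
jog_arm --series '[[[-0.0283,0,-0.0098],[0,-9.6,0],0.087],[[-0.0295,0,-0.005],[0,-9.6,0],0.087],[[-0.03,0,0],[0,-9.6,0],0.087],[[-0.0295,0,0.005],[0,-9.6,0],0.087],[[-0.0283,0,0.0099],[0,-9.6,0],0.087],[[-0.0262,0,0.0145],[0,-9.6,0],0.087],[[-0.0234,0,0.0187],[0,-9.6,0],0.087],[[-0.02,0,0.0223],[0,-9.6,0],0.087],[[0,0,0],[0,0,0],0.087]]'

```text
time_s: 17.27
tcp_pos: [0.6174, -0.0817, 0.151]
ee_rot: [[-0.998, 0.001, -0.057], [0.057, -0.0, -0.998], [-0.001, -1.0, 0.0]]
wrist_force: [-0.1, 0.8, -0.4]
gripper_width: 1.004
```

```bash
python3 -c "
from h import *
plan([(.617,-.103,.15,-3.2)])
ci=camera_info('wrist'); im=capture('wrist'); cv2.imwrite('pics/w5.png',im[...,::-1])
print(proj(ci,[(.617,-.103,.035)]))"
```

```text
t 17.27 tcp [ 0.6174 -0.0817  0.151 ] yaw 176.7 down [ 0.001 -0.    -1.   ] w 0.0873 F [-0.1  0.8 -0.4]
-> (0.617, -0.103, 0.15, -3.2) n 1
  [[-0.0008,0.001,0.0213],[0,-0.07,0]]
[[252.50981509 169.09854915]]
```

View pics/w5.png

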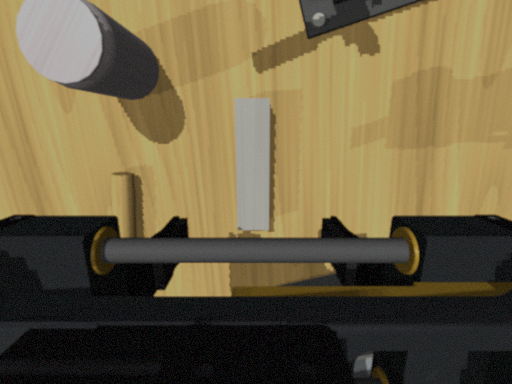

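Emit:
jog_arm --series '[[[0,0,0.022],[0,0,0],0.087],[[0,0.05,0],[0,0,0],0.062],[[0,0.05,0],[0,0,0],0.062],[[0,0.043,0],[0,0,0],0.062],[[0,0,0],[0,0,0],0.02],[[0,0,0],[0,0,0],0.02],[[0,0,0],[0,0,0],0.02],[[0,0,0],[0,0,0],0.02],[[0,0,0],[0,0,0],0.02],[[0,0,0],[0,0,0],0.02]]'

```text
time_s: 18.58
tcp_pos: [0.6177, -0.1019, 0.0107]
ee_rot: [[-0.999, 0.006, -0.053], [0.053, -0.0, -0.999], [-0.006, -1.0, -0.0]]
wrist_force: [1.9, 1.0, 6.6]
gripper_width: 0.398
```

```bash
python3 -c "
from h import *
plan([(.617,-.103,.16,-3.2),(.524,.397,.15,85.3)],.062)"
```

```text
t 18.57 tcp [ 0.6177 -0.1019  0.0107] yaw 176.9 down [ 0.006 -0.    -1.   ] w 0.0346 F [1.9 1.  6.6]
-> (0.617, -0.103, 0.16, -3.2) n 3
  [[0.0002,-0.0498,0.0004],[0,0.05,0]]
  [[0.0002,-0.0498,0.0004],[0,0.05,0]]
  [[0.0002,-0.0498,0.0004],[0,0.05,0]]
-> (0.524, 0.397, 0.15, 85.3) n 9
  [[0.0134,0.0011,-0.0549],[0,-9.83,0]]
  [[0.0038,0.0011,-0.0564],[0,-9.83,0]]
  [[-0.0058,0.0011,-0.0562],[0,-9.83,0]]
  [[-0.0154,0.0011,-0.0544],[0,-9.83,0]]
  [[-0.0244,0.0011,-0.051],[0,-9.83,0]]
  [[-0.0328,0.0011,-0.046],[0,-9.83,0]]
  [[-0.0401,0.0011,-0.0398],[0,-9.83,0]]
  [[-0.0463,0.0011,-0.0323],[0,-9.83,0]]
  [[-0.0512,0.0011,-0.0239],[0,-9.83,0]]
```

Emit:
jog_arm --series '[[[0,-0.05,0],[0,0,0],0.02],[[0,-0.05,0],[0,0,0],0.02],[[0,-0.045,0],[0,0,0],0.02],[[0.0134,0,-0.0549],[0,-9.8,0],0.02],[[0.0038,0,-0.0564],[0,-9.8,0],0.02],[[-0.0058,0,-0.0562],[0,-9.8,0],0.02],[[-0.0154,0,-0.0544],[0,-9.8,0],0.02],[[-0.0244,0,-0.051],[0,-9.8,0],0.02],[[-0.0328,0,-0.046],[0,-9.8,0],0.02],[[-0.0401,0,-0.0398],[0,-9.8,0],0.02]]'

```text
time_s: 19.82
tcp_pos: [0.5408, 0.2877, 0.1513]
ee_rot: [[-0.411, -0.005, 0.912], [-0.912, -0.002, -0.411], [0.004, -1.0, -0.003]]
wrist_force: [1.7, 0.3, -5.3]
gripper_width: 0.405
```

Emit:
jog_arm --series '[[[-0.0463,0,-0.0323],[0,-9.8,0],0.02],[[-0.0512,0,-0.0239],[0,-9.8,0],0.02],[[0,0,0],[0,0,0],0.02],[[0,0,0],[0,0,0],0.02]]'

```text
time_s: 20.32
tcp_pos: [0.5214, 0.397, 0.1511]
ee_rot: [[-0.086, -0.004, 0.996], [-0.996, -0.003, -0.086], [0.004, -1.0, -0.004]]
wrist_force: [-0.2, 0.0, -5.3]
gripper_width: 0.396
```

```bash
python3 -c "
from h import *
plan([(.524,.397,.15,85.3)])
ci=camera_info('wrist'); im=capture('wrist'); cv2.imwrite('pics/w6.png',im[...,::-1])"
```

```text
t 20.32 tcp [0.5214 0.397  0.1511] yaw -95.0 down [-0.004 -0.003 -1.   ] w 0.0345 F [-0.2  0.  -5.3]
-> (0.524, 0.397, 0.15, 85.3) n 1
  [[-0.0002,0.0011,0.0026],[0,-0.26,0]]
```

View pics/w6.png

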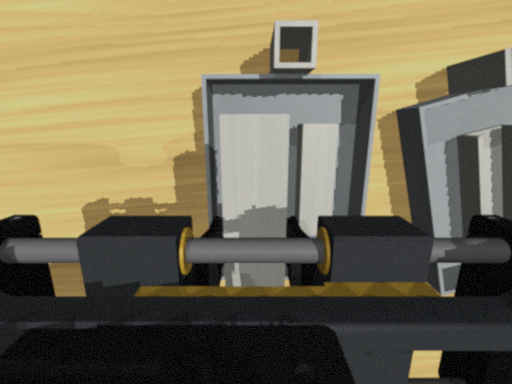

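Emit:
jog_arm --series '[[[0,0.05,0.001],[0,0,0],0.02],[[0,0.05,0],[0,0,0],0.02],[[0,0.03,0],[0,0,0],0.02],[[0,0.006,0],[0,0,0],0.02],[[0,0.002,0],[0,0,0],0.02],[[0,0,0],[0,0,0],0.02]]'

```text
time_s: 21.12
tcp_pos: [0.5248, 0.3985, 0.0168]
ee_rot: [[-0.086, 0.002, 0.996], [-0.996, 0.002, -0.086], [-0.002, -1.0, 0.002]]
wrist_force: [-0.2, 0.0, -4.9]
gripper_width: 0.401
```

Emit:
jog_arm --series '[[[0,0.003,0],[0,0,0],0.02],[[0,0.002,0],[0,0,0],0.02],[[0,0,0],[0,0,0],0.02],[[0,0,0],[0,0,0],0.045],[[0,0,0],[0,0,0],0.045],[[0,0,0],[0,0,0],0.045],[[0,-0.03,0],[0,0,0],0.045],[[0,-0.05,0],[0,0,0],0.05],[[0,-0.05,0],[0,0,0],0.05],[[0,-0.04,0.05],[0,0,0],0.05]]'

```text
time_s: 22.38
tcp_pos: [0.5714, 0.395, 0.1825]
ee_rot: [[-0.082, 0.001, 0.997], [-0.997, 0.001, -0.082], [-0.002, -1.0, 0.001]]
wrist_force: [0.3, 1.8, 0.1]
gripper_width: 0.571
```

Emit:
jog_arm --series '[[[0,-0.05,-0.05],[0,0,0],0.05],[[0,-0.03,-0.06],[0,0,0],0.05],[[0,0,-0.06],[0,0,0],0.05],[[0,0,-0.05],[0,0,0],0.05],[[0,0,0],[0,0,0],0.05]]'

```text
time_s: 23.0
tcp_pos: [0.3607, 0.412, 0.2522]
ee_rot: [[-0.082, 0.0, 0.997], [-0.997, 0.001, -0.082], [-0.001, -1.0, 0.0]]
wrist_force: [0.8, -0.1, -0.4]
gripper_width: 0.575
```

```bash
python3 -c "
from h import *
plan([])
a=capture('top')[120:275,100:350];b=capture('scene')[100:310,180:430]
r=lambda i:cv2.resize(i,(600,int(600*i.shape[0]/i.shape[1])),interpolation=cv2.INTER_CUBIC)
a=cv2.resize(a,(400,248),interpolation=cv2.INTER_CUBIC);b=cv2.resize(b,(400,336),interpolation=cv2.INTER_CUBIC)
cv2.imwrite('pics/f1.png',np.vstack([a,b])[...,::-1])"
```

```text
t 23.0 tcp [0.3607 0.412  0.2522] yaw -94.7 down [ 0.     0.001 -1.   ] w 0.0501 F [ 0.8 -0.1 -0.4]
```

View pics/f1.png

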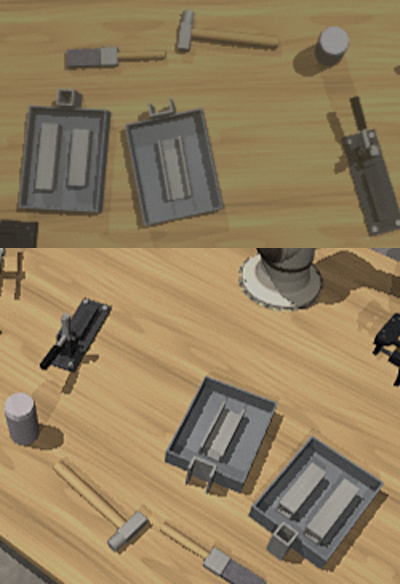

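```bash
python3 -c "
from station import *
print(finish_job())"
```

```text
the job is handed in; nothing more can be done
None
```

I swung the clamp open first, to about 1.4 rad by the gripper's path. The tube was still on its block in the picture taken right after. Then I placed tube A and tube B side by side in the square-tube tray, about 34 mm either side of its centre line. The channel went into the channel tray, near its centre. I handed in at about 23 s of the 72 s allowed.

The last top and scene pictures show all three offcuts lying flat and lengthwise in the right trays. They also show the clamp open and the gripper clear, with the hammer, brush and can where they were by eye. I took no final numeric measurement of the part positions.

Two readings disagreed along the way:
- **Top camera:** it was about 5 to 9 mm off the wrist camera for the fixture and tube tray. I corrected the fixture and tube A positions from the wrist pictures, and checked the channel tray the same way.
- **Tube B grasp:** the wrist showed a small 6.6 N upward force as the fingers closed. Tube B then lifted and released normally.

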